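# Clamp a boot sole and set its seam channel

## Task

Lay the retaining bar with the red grip across the two posts of the blue jig, between their yellow cheeks, so that it holds the boot sole down, and let go of it. Then take the orange seam stylus and guide its tip along the sole's channel in one gentle pass, from the green mark round the toe to the red mark, slowly (never above 10 cm/s), with the tip staying well down in the channel all the way and entering and leaving it only at the marks. Hang the stylus back upright in its stand, and leave the sole in its place and everything else alone.

Things in the scene. Friction and masses are not known exactly. Their poses are not given: they have to be found in the camera images.
- jig: fixed blue plate, 260 (x) x 210 (y) x 12, origin under its centre. Two steel posts at its x = -35, y = +80 and -80 (26 wide along y), tops level seats 30 above the table. Two yellow cheeks on each, 48 above the table, leave a 30 wide slot along the jig's y. Four dark blocks (24 above the table) locate the sole
- bar_seat (a point): point midway between the two post seats, at seat height (30 above the table), axes as the jig's: the bar lies along its y. When laid right the bar's origin is here
- sole: black boot sole 204 x 92 x 16, loose in the jig 12 above the table, axes as the jig's, toe to +x, origin at its underside. In its top a tan-floored channel 14 wide, 10 deep (floor z = 6), a U round the toe: (16, 33) green mark to (50, 33), half circle radius 33 about (50, 0) through (83, 0) to (50, -33), to (16, -33) red mark. End walls 9 beyond the marks
- seam0 (a point): channel's start, on the channel floor's centre line at the green mark, sole (16, 33, 6)
- seam1 (a point): channel floor's centre line at the end of the first straight, sole (50, 33, 6)
- seam2 (a point): channel floor's centre line on the curve, 45 degrees from the toe's foremost point, sole (73, 23, 6)
- seam3 (a point): channel floor's centre line at the toe's foremost point, sole (83, 0, 6)
- seam4 (a point): channel floor's centre line on the curve past the toe, sole (73, -23, 6)
- seam5 (a point): channel floor's centre line at the start of the second straight, sole (50, -33, 6)
- seam6 (a point): channel's end, at the red mark, sole (16, -33, 6)
- bar: retaining bar: aluminium bar 200 long (along its y), 20 wide, 12 thick, with a red grip block 60 long (y), 20 wide (x) on its middle, from 12 to 38 above its underside. Origin at the centre of its underside. 0.2 to 0.3 kg. Starts flat on the table, block up
- stylus: upright seam stylus 125 long, origin at its tip, z up along it. Tip 4 to 6 across, tapering to a steel shank 10 across; brass collar 40 across, 55 to 61 above the tip; round orange handle 26 across, 61 to 125 above the tip. Starts hanging by its collar in its stand. Can be gripped at any yaw
- stylus_tip (a point): the very tip of the stylus
- stylus_grip (a point): on the stylus axis 98 above the tip, 27 below the handle's top: the place to grip
- stand: stylus stand fixed to the table: grey base 100 x 100 x 12, two grey side walls, light wood top plate 70 x 70 x 12 whose top is 80 above the table, with one round through hole 24 across in its middle. Origin under its centre
- stand_hole (a point): centre of the stand's hole at the top face, 80 above the table. The collar rests on this face, so the tip hangs 55 below this point
- insoles_a: bundle of nine tan and pink card insoles tied with a white paper band, 195 x 66 x 45, origin under its centre (bystander, leave alone)
- insoles_b: bundle of six insoles with a white band, 195 x 66 x 30, origin under its centre (bystander, leave alone)
- flask_a: square white plastic flask with a blue cone cap, 75 x 75 x 190, origin under its centre (bystander, leave alone)
- flask_b: second flask like flask_a, 75 x 75 x 190 (bystander, leave alone)
- last: wooden shoe last, 215 x 66 x 80, its toe to its +x, origin under it (bystander, leave alone)
- pot: amber glass cup, 66 across, 55 high, origin under its centre (bystander, leave alone)
- brush: flat brush lying on the table, its handle to its -x (bystander, leave alone)

How it is judged (in metres and radians):
On the way, in this order (a step that is already met when the one before it is completed fails the run):
1. the retaining bar lies across both posts, between the cheeks, grip block up, and has been let go (x of bar in the frame of bar_seat between -0.008 and 0.008 m and y of bar in the frame of bar_seat between -0.015 and 0.015 m and z of bar in the frame of bar_seat between -0.004 and 0.004 m and angle between bar's own z axis and vertical below 0.1 rad and contact force between the fingers and bar below 0.1 N and linear speed of bar below 0.02 m/s), for 0.2 s.
2. the stylus tip is down in the channel at the green start mark (horizontal distance between stylus_tip and seam0 below 0.007 m and z of stylus_tip in the frame of sole between 0.002 and 0.0135 m).
3. the tip has followed the channel to the end of the first straight (horizontal distance between stylus_tip and seam1 below 0.007 m and z of stylus_tip in the frame of sole between 0.002 and 0.0135 m).
4. the tip has followed the channel a quarter of the way round the toe (horizontal distance between stylus_tip and seam2 below 0.007 m and z of stylus_tip in the frame of sole between 0.002 and 0.0135 m).
5. the tip is in the channel at the toe's foremost point (horizontal distance between stylus_tip and seam3 below 0.007 m and z of stylus_tip in the frame of sole between 0.002 and 0.0135 m).
6. the tip has followed the channel three quarters of the way round the toe (horizontal distance between stylus_tip and seam4 below 0.007 m and z of stylus_tip in the frame of sole between 0.002 and 0.0135 m).
7. the tip is in the channel at the start of the second straight (horizontal distance between stylus_tip and seam5 below 0.007 m and z of stylus_tip in the frame of sole between 0.002 and 0.0135 m).
8. the tip is down in the channel at the red end mark (horizontal distance between stylus_tip and seam6 below 0.007 m and z of stylus_tip in the frame of sole between 0.002 and 0.0135 m).
At the end, for the whole second after the job is handed in: Bar flat across both posts (origin within 8 mm across, 15 mm along, 4 mm in height of bar_seat; tilt under 0.10 rad); stylus hanging in its stand, tip within 12 mm of the hole axis, 49 to 61 mm below the hole, tilt under 0.12 rad; sole within 10 mm of its start; bar and stylus at rest (x of bar in the frame of bar_seat between -0.008 and 0.008 m and y of bar in the frame of bar_seat between -0.015 and 0.015 m and z of bar in the frame of bar_seat between -0.004 and 0.004 m and angle between bar's own z axis and vertical below 0.1 rad and horizontal distance between stylus_tip and stand_hole below 0.012 m and z of stylus_tip in the frame of stand_hole between -0.061 and -0.049 m and angle between stylus's own z axis and vertical below 0.12 rad and distance of sole from where it was at the start of the episode below 0.01 m and linear speed of each of bar, stylus below 0.02 m/s); the robot touches nothing.
It fails at once if the sole is shifted or lifted out of its place in the jig (by more than 10 mm) (distance of sole from where it was at the start of the episode above 0.01 m).
It fails at once if the stylus moves faster than 10 cm/s while its tip is in the sole's channel (x of stylus_tip in the frame of sole between -0.125 and 0.1 m and y of stylus_tip in the frame of sole between -0.048 and 0.048 m and z of stylus_tip in the frame of sole below 0.014 m and linear speed of stylus above 0.1 m/s).
It fails at once if the stylus tip comes out of the channel, or is low over the sole (0 to 25 mm above its top face), anywhere round the toe curve (x of stylus_tip in the frame of sole between 0.052 and 0.1 m and y of stylus_tip in the frame of sole between -0.048 and 0.048 m and z of stylus_tip in the frame of sole between 0.018 and 0.04 m).
It fails at once if the stylus is pressed into the sole with more than 30 N (contact force between stylus and sole above 30 N).
It fails at once if a bystander (insole bundle, flask, last, pot or brush) is moved by more than 30 mm (distance of any of insoles_a, insoles_b, flask_a, flask_b, last, pot, brush from where it was at the start of the episode above 0.03 m).
It also fails if it takes over 72 s, if anything falls off the work surface, if the arm or the gripper's body presses on something with over 40 N, if the wrist force passes 120 N, or if a joint passes its speed limit or range.

## Robot

A 6-joint arm with a two-finger parallel gripper is mounted at the origin on the work surface. World frame = base frame: x ahead of the robot, y to its left, z up, the work surface at z = 0. Lengths are in m, angles in degrees, forces in N, time in s.
With the tool pointing down it reaches from about 0.4 to 0.825 m from the base axis. Payload 7 kg.
Tool frame: the origin (TCP) lies between the finger pads; the fingertips stand 11 mm ahead of it and the grasp point (between the pads) lies 8 mm behind it; z points along the fingers, y is the direction in which the jaws open and shut (so a half turn about z gives the same grasp; the last joint's range is limited). The gripper opens to 88 mm and grips with 3 to 60 N. Pads are 19 mm wide; open, the fingers measure 130 mm over their backs; the gripper's body (78 mm by 193 mm) begins 47 mm behind the grasp point.
Start: joints at [-46.977, 20.546, 0.682, 0, -70.136, -16.507], TCP at [0.301, -0.604, 0.238] pointing down, gripper open.
Joint ranges: [-176.03, 176.03], [-82.01, 121.73], [-58.28, 71.71], [-173.87, 95.51], [-174.79, -0.11], [-173.66, 173.66]. Speed limits (degrees/s): [136.94, 136.94, 172.46, 180, 180, 180].

## Interface

Orientations are given as [roll, pitch, yaw] about the fixed x, y, z axes, in that order (R = Rz(yaw) Ry(pitch) Rx(roll)).
In Python, from plant import r gives the robot as it stands.
- The arm moves only by the shell command python3 -m inch 'ROWS' [OPENING] [FORCE]. ROWS is JSON, a list of rows, each an object of numbers: "x", "y", "z": the shift along the tool's x, y, z as a fraction of full scale; "yaw": the turn about the tool's z as a fraction of full scale. In form: [{"x": .., "y": .., "z": .., "yaw": ..}, ...]. A call has 1 to 5 rows; each row shifts and turns the pose as measured when the row begins, along the tool's axes as they then stand; what a row does not reach is not made up. Full scale, the value 1, is 0.025 m for a shift and 4 degrees for a turn. A row lasts 1/12 s, in which the tool goes at most 41.7 mm and 7.16 degrees, less where a joint would pass 70% of its speed; a pose out of reach is approached as far as the arm can. A call with a number of a shift or a turn outside -1 to 1 is refused whole. A call with a gripper value outside its range is refused whole. OPENING is the opening, from -1 (shut) to 1 (fully open), set as the call begins (- or left out, the last holds). The fingers move at their own pace and stop on an object; FORCE is the grip in N (left out, the last holds). Time passes only in rows, so rows that do not move let the fingers close. It gives the time, the measured TCP pose, the force and the opening at its end, in the units of the state.
- r.get_state(): the state, without advancing time (a new reading comes with each control period).
- r.capture(name): name is "side" or "top"; returns (picture, depth): 420x560x3 uint8, red, green, blue; 420x560 float32, m along the optical axis (not along the pixel's ray), 0 where there is no reading.
- r.camera_info(name): a dict with "mtx" (3x3 intrinsics, pixels), "k1" (the pictures are not rectified: a ray, as slopes to the right and down, at radius r is drawn at 1 + k1 r^2 times it, then the intrinsics apply), "pose" (4x4, takes a point from camera to world coordinates). Camera axes: x right, y down, z forward; pixel columns grow to the right and rows downward; lengths in m; the calibration is good to about 2 mm. A picture is of the moment at which its call begins. camera_info takes no time and is no camera call.
- r.close_job(): hands the job in, once; it reports no verdict.
The state is a dict: "time_s": time; "joints": joint angles; "qd": joint speeds; "joint_torque": joint torques, N m; "tcp_pos": TCP position; "eef_rot": TCP orientation; "contact_force": force on the tool from outside, world axes, zero at the start; "moment": the same for the moment, N m; "gripper_width": finger opening in m.
Only numpy, scipy, OpenCV 4.12 (cv2) and the standard library are available. Lean on these libraries where they do the work, as an engineer would, in place of code of your own. Each camera call takes 0.05 s, during which the arm holds its last target. There are 200 camera calls.

## Working session

There is one attempt and no reset: what is moved stays moved. The work goes in short steps, Python scripts to look and compute and a shell command to move; the robot and the scene stay as the last step left them, time stands still between calls to the robot, and variables do not carry over. Pictures are saved under pics/ and viewed, about 8 in all and at most 12, crops included, and the job is handed in when it is done.

```bash
ls; mkdir -p pics
python3 - <<'E'
from plant import r
import cv2,numpy as np
np.set_printoptions(precision=4,suppress=True)
print(r.get_state())
for n in("side","top"):
    i=r.camera_info(n);print(n,i)
    p,d=r.capture(n);np.savez("pics/%s0.npz"%n,p=p,d=d)
    cv2.imwrite("pics/%s0.png"%n,p[:,:,::-1])
E
```

```text
pics
{'time_s': 0.0, 'joints': array([-46.9784,  20.5922,   0.6332,  -0.0223, -70.1364, -16.506 ]), 'qd': array([-0.0928, -0.0334,  0.0041, -0.0116, -0.0155,  0.0921]), 'joint_torque': array([ -0.    , -58.2719,  29.3053,   6.9972,   0.0067,  -0.0002]), 'tcp_pos': array([ 0.3011, -0.6036,  0.2366]), 'eef_rot': array([ 179.9026,   -0.007 , -153.4919]), 'contact_force': array([ 0.2736, -0.1381,  0.1608]), 'moment': array([-0.0523,  0.0562, -0.0273]), 'gripper_width': 0.08744638610754017}
side {'mtx': array([[465.9162,   0.    , 277.5051],
       [  0.    , 465.9162, 198.5296],
       [  0.    ,   0.    ,   1.    ]]), 'k1': 0.031679241128607115, 'pose': array([[ 0.8065, -0.328 ,  0.4919, -0.2084],
       [-0.5911, -0.4351,  0.6791, -0.8811],
       [-0.0087, -0.8385, -0.5448,  0.8958],
       [ 0.    ,  0.    ,  0.    ,  1.    ]])}
top {'mtx': array([[431.3261,   0.    , 275.4643],
       [  0.    , 431.3261, 203.1871],
       [  0.    ,   0.    ,   1.    ]]), 'k1': -0.07638769085238725, 'pose': array([[ 0.0083, -0.9975,  0.0702,  0.4365],
       [-0.9997, -0.0099, -0.0215,  0.1153],
       [ 0.0221, -0.07  , -0.9973,  1.1767],
       [ 0.    ,  0.    ,  0.    ,  1.    ]])}
```

View pics/top0.png

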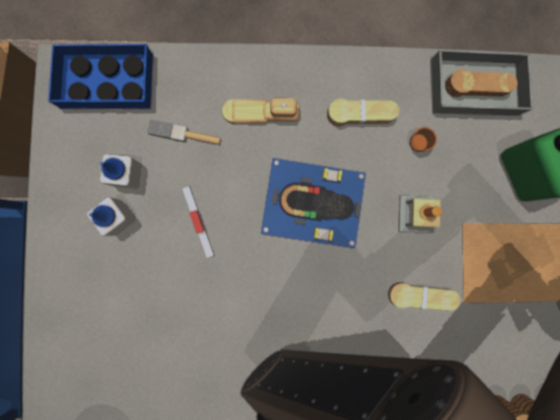

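View pics/side0.png

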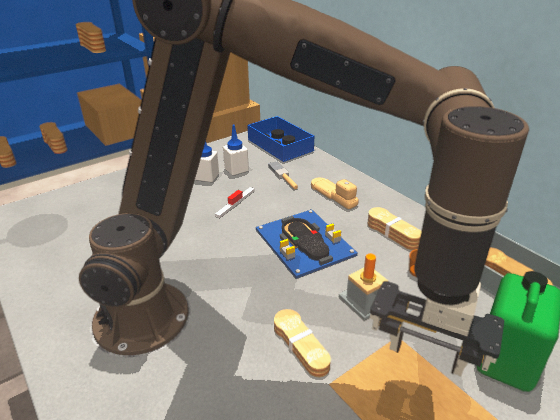

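Top view: bar from (186,188) to (210,255) with its red grip at (197,221). Jig is at (314,203) with its toe to image left, which is about world +y. Green mark (310,213), red mark (312,189), stand and stylus around (423,212). The side view agrees, and nothing is hidden. Next I measure.

```bash
cat > h.py <<'E'
import cv2,numpy as np
from plant import r
np.set_printoptions(precision=4,suppress=True)
def ray(n,uv):
    i=r.camera_info(n);T=i["pose"]
    q=cv2.undistortPoints(np.float64(uv).reshape(-1,1,2),i["mtx"],np.float64([i["k1"],0,0,0])).reshape(-1,2)
    return T[:3,3],np.c_[q,np.ones(len(q))]@T[:3,:3].T
def plane(n,uv,z):
    o,d=ray(n,uv);return o+d*((z-o[2])/d[:,2])[:,None]
def mask(p,lo,hi,box=None):
    m=cv2.inRange(cv2.cvtColor(p,cv2.COLOR_RGB2HSV),lo,hi)
    if box is not None:
        k=np.zeros_like(m);x0,y0,x1,y1=box;k[y0:y1,x0:x1]=255;m&=k
    return m
def blobs(m,amin=8):
    c,_=cv2.findContours(m,cv2.RETR_EXTERNAL,cv2.CHAIN_APPROX_NONE)
    return sorted([k for k in c if cv2.contourArea(k)>=amin],key=cv2.contourArea,reverse=True)
def pix(m): return np.argwhere(m>0)[:,::-1].astype(float)
def rect(P):
    c,s,a=cv2.minAreaRect(P[:,:2].astype(np.float32)*1000);
    return np.array(c)/1000,np.array(s),a
E
python3 - <<'E'
from h import *
p=np.load("pics/top0.npz")["p"]; d=np.load("pics/top0.npz")["d"]
def rep(name,m,z,k=1):
    for c in blobs(m)[:k]:
        P=plane("top",c.reshape(-1,2),z); 
        mm=np.zeros_like(m);cv2.drawContours(mm,[c],-1,255,-1);U=pix(mm&m)
        print(name,cv2.contourArea(c),"px",U.mean(0),"rect",*rect(P),"cent",plane("top",[U.mean(0)],z)[0])
rep("jig",mask(p,(100,100,40),(125,255,255),(255,150,375,255)),.012)
rep("yellow",mask(p,(20,90,120),(35,255,255),(300,160,350,245)),.048,4)
red=cv2.bitwise_or(mask(p,(0,150,80),(6,255,255)),mask(p,(172,150,80),(180,255,255)))
b=np.zeros_like(red);b[180:260,180:220]=255
rep("redgrip",red&b,.038)
b[:]=0;b[180:215,280:330]=255
rep("redmark",red&b,.022,2)
rep("green",mask(p,(45,120,60),(80,255,255),(280,200,330,230)),.022)
rep("bar",mask(p,(0,0,165),(180,60,255),(175,180,220,262)),.012,2)
rep("plate",mask(p,(12,40,130),(30,160,255),(405,190,450,235)),.08,2)
rep("handle",mask(p,(5,170,90),(16,255,255),(410,190,450,235)),.15,2)
for u,v in[(197,221),(192,200),(300,240),(418,205),(437,212)]:print((u,v),p[v,u],cv2.cvtColor(p[v:v+1,u:u+1],cv2.COLOR_RGB2HSV)[0,0],d[v,u])
cv2.imwrite("pics/z.png",cv2.resize(np.hstack([p[150:255,255:375],p[180:245,390:450].repeat(1,0) if 0 else cv2.copyMakeBorder(p[175:260,390:450],0,20,0,0,0)]),None,fx=4,fy=4,interpolation=2)[:,:,::-1])
E
```

```text
jig 4011.5 px [310.4503 203.0969] rect [ 0.5213 -0.0125] [255.148  205.0097] 81.71658325195312 cent [ 0.5197 -0.0047  0.012 ]
yellow 19.5 px [315.8333 232.9667] rect [ 0.4388 -0.0154] [ 8.6346 21.526 ] 80.63973236083984 cent [ 0.4388 -0.0154  0.048 ]
yellow 19.0 px [330.4 234.9] rect [ 0.4338 -0.054 ] [20.9878  7.9123] 0.030357418581843376 cent [ 0.434  -0.0538  0.048 ]
yellow 18.5 px [324.7931 173.3793] rect [ 0.5961 -0.0382] [ 7.9778 24.0552] 89.93323516845703 cent [ 0.5964 -0.0389  0.048 ]
yellow 16.0 px [303.5769 187.9231] rect [0.5555 0.0188] [13.2229 15.8523] 0.1732863187789917 cent [0.557  0.0172 0.048 ]
redgrip 89.0 px [196.4196 221.1607] rect [0.4667 0.2987] [51.0977 14.985 ] 19.593523025512695 cent [0.4671 0.2988 0.038 ]
redmark 11.5 px [316.4211 189.8947] rect [ 0.5546 -0.02  ] [10.9206  8.1267] 0.08589521795511246 cent [ 0.5548 -0.0198  0.022 ]
redmark 8.0 px [310.5    189.2857] rect [ 0.5557 -0.0037] [8.176 8.117] 0.14403362572193146 cent [ 0.5563 -0.0037  0.022 ]
bar 141.5 px [188.9647 198.7882] rect [0.5284 0.3245] [67.3088 18.5354] 20.86954689025879 cent [0.5281 0.3244 0.012 ]
bar 141.0 px [205.3432 244.6509] rect [0.4049 0.2777] [65.6622 18.5608] 20.628664016723633 cent [0.4049 0.2778 0.012 ]
plate 660.0 px [427.1089 213.7492] rect [ 0.4927 -0.3027] [77.295  72.9346] 89.23595428466797 cent [ 0.4902 -0.3014  0.08  ]
(197, 221) [182  78  71] [  2 156 182] 1.1298127
(192, 200) [185 186 194] [117  12 194] 1.1628855
(300, 240) [110 112 120] [114  21 120] 1.161034
(418, 205) [187 186 131] [ 29  76 187] 1.1085727
(437, 212) [183 132  68] [ 17 160 183] 1.0360025
```

View pics/z.png

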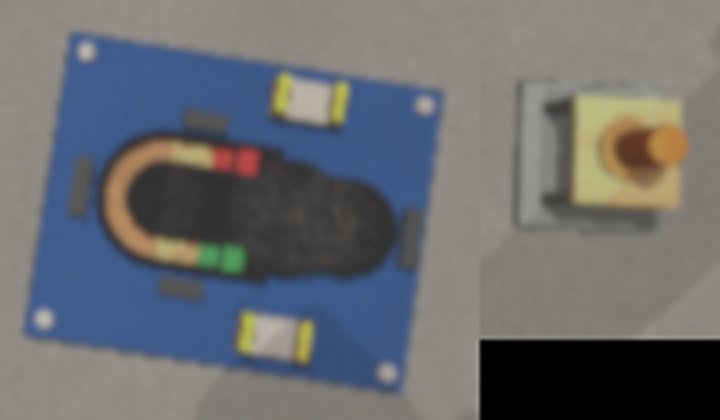

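Run:
```python
from h import *
t=np.load("pics/top0.npz")["p"]; s=np.load("pics/side0.npz")["p"]
P=plane("top",[(255+310/4,150+101/4),(255+275/4,150+337/4)],.039);print("posts top",P,"mid",P.mean(0))
print("holes mid z.012",plane("top",[(255+x/4,150+y/4) for x,y in[(86,51),(424,105),(44,319),(387,373)]],.012), plane("top",[(255+x/4,150+y/4) for x,y in[(86,51),(424,105),(44,319),(387,373)]],.012).mean(0))
print("styl top",plane("top",[(390+(668-480)/4,175+147/4)],.15), "plate",plane("top",[(390+(627-480)/4,175+152/4)],.08))
print("collar",plane("top",[(390+(630-480)/4,175+148/4)],.086))
def rep(name,m,z,k):
    for c in blobs(m,6)[:k]:
        P=plane("side",c.reshape(-1,2),z);print(name,cv2.contourArea(c),c.reshape(-1,2).mean(0),"rect",*rect(P))
rep("s jig",mask(s,(100,100,40),(125,255,255),(250,205,362,280)),.012,1)
rep("s yel",mask(s,(20,110,120),(35,255,255),(270,220,350,265)),.045,4)
rep("s handle",mask(s,(3,170,90),(18,255,255),(355,245,385,290)),.15,1)
rep("s red",mask(s,(0,150,80),(8,255,255),(215,180,260,220))|mask(s,(172,150,80),(180,255,255),(215,180,260,220)),.038,1)
x0,y0=210,180
a=cv2.resize(s[180:310,225:395],None,fx=4,fy=4,interpolation=2);cv2.imwrite("pics/z2.png",a[:,:,::-1])
```

```text
posts top [[ 0.5929 -0.0608  0.039 ]
 [ 0.4356 -0.0374  0.039 ]] mid [ 0.5142 -0.0491  0.039 ]
holes mid z.012 [[ 0.6291  0.0883  0.012 ]
 [ 0.5948 -0.1436  0.012 ]
 [ 0.4465  0.1151  0.012 ]
 [ 0.4118 -0.1174  0.012 ]] [ 0.5205 -0.0144  0.012 ]
styl top [[ 0.4918 -0.2996  0.15  ]] plate [[ 0.4921 -0.3005  0.08  ]]
collar [[ 0.4944 -0.3002  0.086 ]]
s jig 1714.5 [306.6511 243.7592] rect [ 0.5172 -0.0167] [266.1554 212.9243] 81.66227722167969
s yel 47.0 [290.0385 249.7308] rect [ 0.4287 -0.0601] [36.0039 23.1558] 52.88058090209961
s yel 45.5 [283.5862 242.9655] rect [ 0.4342 -0.0241] [46.5994 23.5701] 53.50248336791992
s yel 42.0 [335.7333 234.6333] rect [ 0.5819 -0.0871] [53.0637 21.7758] 43.18842697143555
s yel 37.5 [329.6522 227.0435] rect [ 0.594  -0.0431] [37.7458 21.3328] 48.04875183105469
s handle 178.5 [368.9589 266.3151] rect [ 0.4636 -0.3233] [92.9032 25.53  ] 41.304019927978516
s red 110.5 [234.6757 196.8108] rect [0.4566 0.2847] [84.8527 39.4041] 21.170955657958984
```

View pics/z2.png

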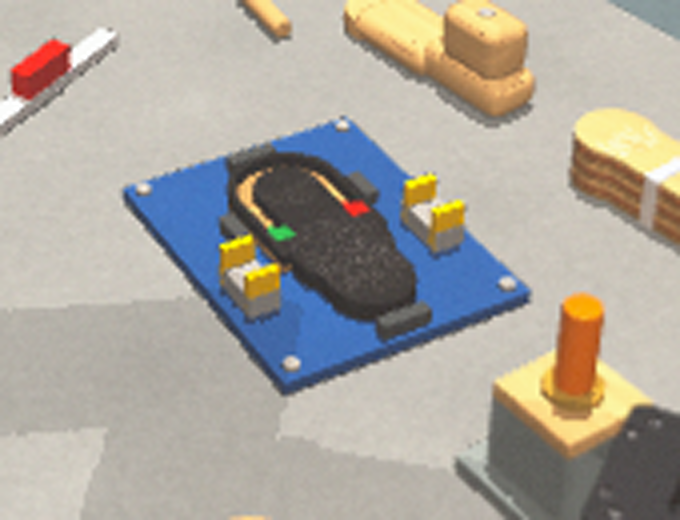

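```bash
python3 -m inch '[{"z":-0.6,"y":0,"x":0,"yaw":0},{"x":-1,"y":0,"z":0,"yaw":0},{"x":0,"y":0,"z":0,"yaw":0}]' 1 20
```

```text
time_s: 0.35
tcp_pos: [0.3228, -0.5916, 0.2498]
eef_rot: [179.7, -0.0, -153.6]
contact_force: [-0.2, -0.5, -0.9]
gripper_width: 0.0878
```

Side zoom: jig clear, green mark zoom (282,233), red mark (356,209), stylus upright with its handle top at (582,303). The side and top views differ by a few mm. The motion scale tracks well, so I go over to above the bar.

```bash
python3 -m inch '[{"x":-0.94,"y":0.63},{"x":-0.94,"y":0.63},{"x":-0.94,"y":0.63},{"x":-0.94,"y":0.63},{"x":-0.94,"y":0.63}]' 1 20 >/dev/null
python3 -m inch '[{"x":-0.94,"y":0.63},{"x":-0.94,"y":0.63},{"x":-0.94,"y":0.63},{"x":-0.94,"y":0.63},{"x":-0.94,"y":0.63}]' >/dev/null
python3 -m inch '[{"x":-0.94,"y":0.63},{"x":-0.94,"y":0.63},{"x":-0.94,"y":0.63},{"x":-0.94,"y":0.63}]'
python3 -m inch '[{"x":-0.38,"y":0.98},{"x":-0.38,"y":0.98},{"x":-0.38,"y":0.98},{"x":-0.38,"y":0.98},{"x":-0.38,"y":0.98}]' >/dev/null
python3 -m inch '[{"x":-0.38,"y":0.98},{"x":-0.38,"y":0.98},{"x":-0.38,"y":0.98},{"x":-0.38,"y":0.98},{"x":-0.38,"y":0.98}]'
python3 - <<'E'
from h import *
p,d=r.capture("top");cv2.imwrite("pics/t1.png",p[:,:,::-1])
Q=lambda L:[(225+x/4,180+y/4) for x,y in L]
P=plane("side",Q([(343,125),(508,284),(143,188),(291,364)]),.012);print("holes side",P,P.mean(0))
print("styl",plane("side",Q([(582,303)]),.15),"green",plane("side",Q([(282,233)]),.028),"red",plane("side",Q([(356,209)]),.028))
print("grip top",plane("side",Q([(42,57)]),.038))
print("green top",plane("top",[(255+222/4,150+257/4)],.028),"red",plane("top",[(255+237/4,150+160/4)],.028))
E
```

```text
holes side [[ 0.6321  0.091   0.012 ]
 [ 0.5971 -0.1418  0.012 ]
 [ 0.4486  0.1185  0.012 ]
 [ 0.4143 -0.1146  0.012 ]] [ 0.523  -0.0117  0.012 ]
styl [[ 0.4949 -0.2976  0.15  ]] green [[ 0.4883 -0.0096  0.028 ]] red [[ 0.5522 -0.0202  0.028 ]]
grip top [[0.4668 0.2967 0.038 ]]
green top [[ 0.4887 -0.0033  0.028 ]] red [[ 0.5539 -0.0132  0.028 ]]validation failed for argument at $[0]...
validation failed for argument at $[0]...
validation failed for argument at $[0]...
validation failed for argument at $[0]...
validation failed for argument at $[0]...
```

All four keys are required. I resend with them.

```bash
python3 -m inch '[{"x":-0.94,"y":0.63,"z":0,"yaw":0},{"x":-0.94,"y":0.63,"z":0,"yaw":0},{"x":-0.94,"y":0.63,"z":0,"yaw":0},{"x":-0.94,"y":0.63,"z":0,"yaw":0},{"x":-0.94,"y":0.63,"z":0,"yaw":0}]' 1 20 >/dev/null
python3 -m inch '[{"x":-0.94,"y":0.63,"z":0,"yaw":0},{"x":-0.94,"y":0.63,"z":0,"yaw":0},{"x":-0.94,"y":0.63,"z":0,"yaw":0},{"x":-0.94,"y":0.63,"z":0,"yaw":0},{"x":-0.94,"y":0.63,"z":0,"yaw":0}]' >/dev/null
python3 -m inch '[{"x":-0.94,"y":0.63,"z":0,"yaw":0},{"x":-0.94,"y":0.63,"z":0,"yaw":0},{"x":-0.94,"y":0.63,"z":0,"yaw":0},{"x":-0.94,"y":0.63,"z":0,"yaw":0}]'
python3 -m inch '[{"x":-0.38,"y":0.98,"z":0,"yaw":0},{"x":-0.38,"y":0.98,"z":0,"yaw":0},{"x":-0.38,"y":0.98,"z":0,"yaw":0},{"x":-0.38,"y":0.98,"z":0,"yaw":0},{"x":-0.38,"y":0.98,"z":0,"yaw":0}]' >/dev/null
python3 -m inch '[{"x":-0.38,"y":0.98,"z":0,"yaw":0},{"x":-0.38,"y":0.98,"z":0,"yaw":0},{"x":-0.38,"y":0.98,"z":0,"yaw":0},{"x":-0.38,"y":0.98,"z":0,"yaw":0},{"x":-0.38,"y":0.98,"z":0,"yaw":0}]'
```

```text
time_s: 1.57
tcp_pos: [0.5184, -0.2384, 0.2442]
eef_rot: [179.2, -0.4, -154.1]
contact_force: [-0.4, -0.5, -0.3]
gripper_width: 0.0875
time_s: 2.4
tcp_pos: [0.4942, 0.0338, 0.2428]
eef_rot: [179.0, -0.8, -154.1]
contact_force: [1.2, -0.5, -1.4]
gripper_width: 0.0878
```

```bash
python3 -m inch '[{"x":-0.38,"y":0.98,"z":0,"yaw":0.2},{"x":-0.38,"y":0.98,"z":0,"yaw":0.3},{"x":-0.38,"y":0.98,"z":0,"yaw":0.3},{"x":-0.38,"y":0.98,"z":0,"yaw":0.3},{"x":-0.38,"y":0.98,"z":0,"yaw":0.2}]' >/dev/null
python3 -m inch '[{"x":-0.3,"y":0.98,"z":0,"yaw":0},{"x":-0.3,"y":0.98,"z":0,"yaw":0},{"x":-0.3,"y":0.98,"z":0,"yaw":0},{"x":-0.3,"y":0.98,"z":0,"yaw":0},{"x":-0.3,"y":0.9,"z":0,"yaw":0}]'  >/dev/null
python3 -m inch '[{"x":0,"y":0,"z":1,"yaw":0},{"x":0,"y":0,"z":1,"yaw":0},{"x":0,"y":0,"z":1,"yaw":0},{"x":0,"y":0,"z":1,"yaw":0},{"x":0,"y":0,"z":0,"yaw":0}]'
```

```text
time_s: 3.65
tcp_pos: [0.4746, 0.3068, 0.14]
eef_rot: [179.1, -0.9, -159.2]
contact_force: [-0.4, -1.2, -1.1]
gripper_width: 0.0874
```

```bash
python3 -m inch '[{"x":0.21,"y":-0.09,"z":0.9,"yaw":0},{"x":0.2,"y":-0.09,"z":0.9,"yaw":0},{"x":0,"y":0,"z":0.9,"yaw":0},{"x":0,"y":0,"z":0,"yaw":0},{"x":0,"y":0,"z":0,"yaw":0}]'
python3 - <<'E'
from h import *
p,d=r.capture("side");cv2.imwrite("pics/s2.png",cv2.resize(p[140:260,150:320],None,fx=4,fy=4,interpolation=2)[:,:,::-1])
E
```

```text
time_s: 4.07
tcp_pos: [0.4671, 0.2991, 0.0742]
eef_rot: [179.1, -0.8, -159.2]
contact_force: [0.4, 0.4, 1.5]
gripper_width: 0.0876
```

View pics/s2.png

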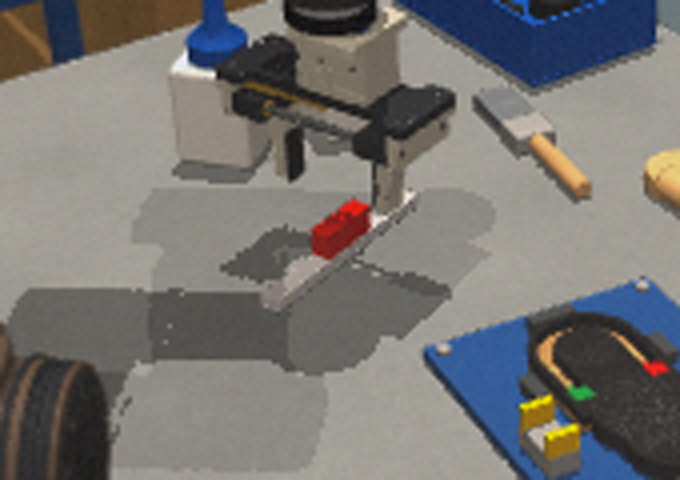

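The side view shows the fingers straddling the red block at (340,228) zoom, with the flask clear of the gripper. I descend and grip.

```bash
python3 -m inch '[{"x":0,"y":0,"z":0.8,"yaw":0},{"x":0,"y":0,"z":0.8,"yaw":0},{"x":0,"y":0,"z":0.5,"yaw":0},{"x":0,"y":0,"z":0.1,"yaw":0},{"x":0,"y":0,"z":0,"yaw":0}]'
python3 -m inch '[{"x":0,"y":0,"z":0,"yaw":0},{"x":0,"y":0,"z":0,"yaw":0},{"x":0,"y":0,"z":0,"yaw":0},{"x":0,"y":0,"z":0,"yaw":0},{"x":0,"y":0,"z":0,"yaw":0}]' -1 30
python3 -m inch '[{"x":0,"y":0,"z":0,"yaw":0},{"x":0,"y":0,"z":0,"yaw":0},{"x":0,"y":0,"z":0,"yaw":0},{"x":0,"y":0,"z":0,"yaw":0},{"x":0,"y":0,"z":0,"yaw":0}]'
```

```text
time_s: 4.53
tcp_pos: [0.4719, 0.3048, 0.0279]
eef_rot: [178.8, -0.1, -159.1]
contact_force: [0.9, -0.7, 0.8]
gripper_width: 0.0875
time_s: 4.95
tcp_pos: [0.4745, 0.3074, 0.0339]
eef_rot: [178.6, 0.4, -159.1]
contact_force: [0.2, 1.2, -0.5]
gripper_width: 0.0599
time_s: 5.37
tcp_pos: [0.4747, 0.3075, 0.0347]
eef_rot: [178.6, 0.4, -159.1]
contact_force: [0.7, -2.2, 2.3]
gripper_width: 0.0261
```

The pose drifted outward and upward while settling, so the grip would be too high. I reopen part way, correct and regrip.

```bash
python3 -m inch '[{"x":0,"y":0,"z":0,"yaw":0},{"x":0,"y":0,"z":0,"yaw":0},{"x":0,"y":0,"z":0,"yaw":0},{"x":0,"y":0,"z":0,"yaw":0},{"x":0,"y":0,"z":0,"yaw":0}]' 0.4 30
python3 -m inch '[{"x":0.2,"y":-0.1,"z":0.25,"yaw":0},{"x":0.2,"y":-0.1,"z":0.25,"yaw":0},{"x":0,"y":0,"z":0,"yaw":0}]'
python3 -m inch '[{"x":0,"y":0,"z":0,"yaw":0}]'
python3 -m inch '[{"x":0,"y":0,"z":0,"yaw":0}]'
```

```text
time_s: 5.78
tcp_pos: [0.4745, 0.3073, 0.0343]
eef_rot: [178.6, 0.4, -159.1]
contact_force: [-0.3, -0.6, 0.9]
gripper_width: 0.0543
time_s: 6.03
tcp_pos: [0.4662, 0.2988, 0.0205]
eef_rot: [178.6, 0.4, -159.1]
contact_force: [-0.2, -0.5, -0.4]
gripper_width: 0.0618
time_s: 6.12
tcp_pos: [0.4658, 0.2983, 0.02]
eef_rot: [178.6, 0.3, -159.1]
contact_force: [0.8, 0.3, 0.1]
gripper_width: 0.0609
time_s: 6.2
tcp_pos: [0.4654, 0.2979, 0.0197]
eef_rot: [178.6, 0.3, -159.1]
contact_force: [-0.0, 0.2, 0.5]
gripper_width: 0.0614
```

```bash
python3 -m inch '[{"x":0,"y":0,"z":0,"yaw":0},{"x":0,"y":0,"z":0,"yaw":0},{"x":0,"y":0,"z":0,"yaw":0},{"x":0,"y":0,"z":0,"yaw":0},{"x":0,"y":0,"z":0,"yaw":0}]' -1 35 >/dev/null
python3 -m inch '[{"x":0,"y":0,"z":0,"yaw":0},{"x":0,"y":0,"z":0,"yaw":0},{"x":0,"y":0,"z":0,"yaw":0},{"x":0,"y":0,"z":0,"yaw":0}]'
```

```text
time_s: 6.95
tcp_pos: [0.4661, 0.2988, 0.0203]
eef_rot: [178.6, 0.4, -159.1]
contact_force: [-0.7, -0.3, -0.1]
gripper_width: 0.0199
```

```bash
python3 -m inch '[{"x":0,"y":0,"z":-0.4,"yaw":0},{"x":0,"y":0,"z":-0.8,"yaw":0},{"x":0,"y":0,"z":-0.9,"yaw":0},{"x":0,"y":0,"z":-0.9,"yaw":0},{"x":0,"y":0,"z":-0.9,"yaw":0}]' 
python3 -m inch '[{"x":0.2,"y":-0.9,"z":-0.3,"yaw":0},{"x":0.2,"y":-0.9,"z":-0.2,"yaw":0},{"x":0.2,"y":-0.9,"z":0,"yaw":0},{"x":0.2,"y":-0.9,"z":0,"yaw":0},{"x":0.2,"y":-0.9,"z":0,"yaw":0}]' >/dev/null
python3 -m inch '[{"x":0.2,"y":-0.9,"z":0,"yaw":0},{"x":0.2,"y":-0.9,"z":0,"yaw":0},{"x":0.2,"y":-0.9,"z":0,"yaw":0},{"x":0.2,"y":-0.8,"z":0,"yaw":0},{"x":0.2,"y":-0.6,"z":0,"yaw":0}]'
python3 -m inch '[{"x":0,"y":0,"z":0,"yaw":0.6},{"x":0,"y":0,"z":0,"yaw":0.7},{"x":0,"y":0,"z":0,"yaw":0.8},{"x":0,"y":0,"z":0,"yaw":0.8},{"x":0,"y":0,"z":0,"yaw":0.8}]' 
python3 -m inch '[{"x":0,"y":0,"z":0,"yaw":0.8},{"x":0,"y":0,"z":0,"yaw":0.8},{"x":0,"y":0,"z":0,"yaw":0.8},{"x":0,"y":0,"z":0,"yaw":0.4},{"x":0,"y":0,"z":0,"yaw":0}]'
```

```text
time_s: 7.37
tcp_pos: [0.4625, 0.2919, 0.1165]
eef_rot: [179.0, -0.4, -159.2]
contact_force: [0.6, 0.6, -1.8]
gripper_width: 0.0199
time_s: 8.2
tcp_pos: [0.4935, 0.0677, 0.1374]
eef_rot: [178.6, 0.2, -158.8]
contact_force: [0.2, 0.1, -1.7]
gripper_width: 0.0199
time_s: 8.62
tcp_pos: [0.4907, 0.0619, 0.1395]
eef_rot: [178.6, -0.3, -174.5]
contact_force: [-0.4, 0.8, -3.0]
gripper_width: 0.0198
time_s: 9.03
tcp_pos: [0.4885, 0.0606, 0.1417]
eef_rot: [178.7, -0.7, 173.4]
contact_force: [0.1, 0.3, -2.4]
gripper_width: 0.0194
```

```bash
python3 -m inch '[{"x":-0.34,"y":-0.8,"z":0.2,"yaw":0.2},{"x":-0.34,"y":-0.8,"z":0.3,"yaw":0.2},{"x":-0.34,"y":-0.8,"z":0.3,"yaw":0},{"x":-0.34,"y":-0.8,"z":0.3,"yaw":0},{"x":-0.34,"y":-0.8,"z":0.2,"yaw":0}]' >/dev/null
python3 -m inch '[{"x":0,"y":0,"z":0,"yaw":0},{"x":0,"y":0,"z":0,"yaw":0},{"x":0,"y":0,"z":0,"yaw":0}]'
```

```text
time_s: 9.7
tcp_pos: [0.517, -0.0472, 0.1082]
eef_rot: [178.6, -0.6, 172.3]
contact_force: [0.1, -0.2, -2.8]
gripper_width: 0.0196
```

```bash
python3 -m inch '[{"x":0,"y":0,"z":0.4,"yaw":0.17},{"x":0,"y":0,"z":0.4,"yaw":0},{"x":0,"y":0,"z":0,"yaw":0}]' >/dev/null
python3 -m inch '[{"x":0,"y":0,"z":0,"yaw":0},{"x":0,"y":0,"z":0,"yaw":0}]'
python3 - <<'E'
from h import *
p,d=r.capture("side");q,d=r.capture("top")
f=lambda a:cv2.resize(a,None,fx=4,fy=4,interpolation=2)
cv2.imwrite("pics/s3.png",np.vstack([f(p[205:285,250:370]),f(q[160:222+18,285:360+45])])[:600,:,::-1])
E
```

```text
time_s: 10.12
tcp_pos: [0.5163, -0.0444, 0.0868]
eef_rot: [178.6, -0.6, 171.8]
contact_force: [0.1, 0.9, -2.2]
gripper_width: 0.02
```

View pics/s3.png

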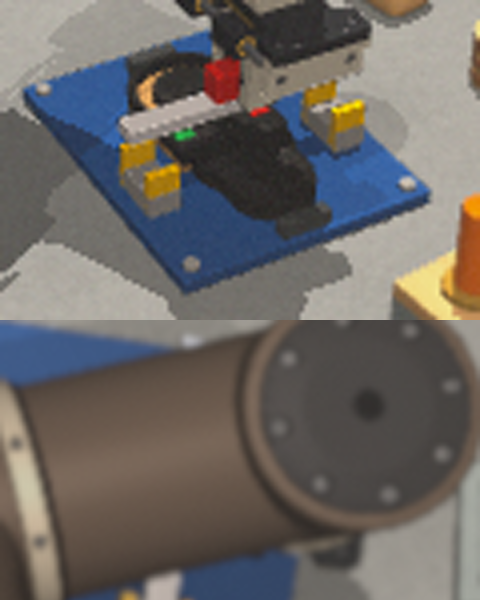

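```bash
python3 -m inch '[{"x":0,"y":-0.08,"z":0.2,"yaw":0},{"x":0,"y":-0.08,"z":0.2,"yaw":0},{"x":0,"y":0,"z":0.2,"yaw":0},{"x":0,"y":0,"z":0,"yaw":0},{"x":0,"y":0,"z":0,"yaw":0}]'
python3 - <<'E'
from h import *
# predicted pixels of bar's near end corners if centred at TCP, vs seen
s=r.get_state();p=s["tcp_pos"];a=np.radians(171.7-0);y=np.array([np.cos(a),np.sin(a),0]);x=np.array([y[1],-y[0],0])
z0=p[2]-.0203
i=r.camera_info("side");T=np.linalg.inv(i["pose"])
C=[np.r_[p[:2],z0]+.1*y*sg+x*.01*k+np.r_[0,0,h] for sg in(1,) for k in(1,-1) for h in(0,.012)]
u,_=cv2.projectPoints(np.array(C),cv2.Rodrigues(T[:3,:3])[0],T[:3,3],i["mtx"],np.float64([i["k1"],0,0,0]))
print(u.reshape(-1,2))
q,_=r.capture("side");m=mask(q,(0,0,120),(180,40,255),(262,215,312,262))
c=blobs(m)[0];b=c.reshape(-1,2);print(b.min(0),b[b[:,0]<b[:,0].min()+9].tolist())
E
```

```text
time_s: 10.63
tcp_pos: [0.5165, -0.0481, 0.0711]
eef_rot: [178.6, -0.5, 171.8]
contact_force: [-0.0, 0.3, -1.9]
gripper_width: 0.0199
[[279.7664 243.2756]
 [279.7412 240.004 ]
 [283.0599 247.1095]
 [283.0503 243.8196]]
[281 233] [[289, 237], [288, 237], [287, 238], [286, 238], [285, 238], [284, 238], [283, 239], [282, 239], [281, 239], [281, 240], [281, 241], [281, 242], [281, 243], [282, 244], [283, 245], [284, 246], [283, 247], [282, 247], [283, 247], [284, 247], [285, 246], [286, 246], [287, 245], [288, 245], [288, 244], [289, 243]]
```

The bar's end is seen within 1 px of its prediction, so I descend onto the seats.

```bash
python3 -m inch '[{"x":0,"y":0,"z":0.2,"yaw":0},{"x":0,"y":0,"z":0.2,"yaw":0},{"x":0,"y":0,"z":0,"yaw":0},{"x":0,"y":0,"z":0,"yaw":0}]'
python3 -m inch '[{"x":0,"y":0,"z":0.15,"yaw":0},{"x":0,"y":0,"z":0.15,"yaw":0},{"x":0,"y":0,"z":0,"yaw":0},{"x":0,"y":0,"z":0,"yaw":0}]'
```

```text
time_s: 11.02
tcp_pos: [0.5165, -0.0479, 0.0602]
eef_rot: [178.6, -0.5, 171.8]
contact_force: [-0.1, 0.2, -1.8]
gripper_width: 0.0199
time_s: 11.35
tcp_pos: [0.5166, -0.0476, 0.0519]
eef_rot: [178.6, -0.5, 171.8]
contact_force: [-1.2, 0.4, -1.9]
gripper_width: 0.0196
```

Another 1.5 mm down, then release, rise and take a look.

```bash
python3 -m inch '[{"x":0,"y":0,"z":0.06,"yaw":0},{"x":0,"y":0,"z":0,"yaw":0}]'
python3 -m inch '[{"x":0,"y":0,"z":0,"yaw":0},{"x":0,"y":0,"z":0,"yaw":0},{"x":0,"y":0,"z":0,"yaw":0},{"x":0,"y":0,"z":0,"yaw":0},{"x":0,"y":0,"z":0,"yaw":0}]' 0.3
python3 -m inch '[{"x":0,"y":0,"z":-0.3,"yaw":0},{"x":0,"y":0,"z":-0.6,"yaw":0},{"x":0,"y":0,"z":-0.8,"yaw":0},{"x":0,"y":0,"z":-0.8,"yaw":0},{"x":0,"y":0,"z":-0.8,"yaw":0}]'
python3 -m inch '[{"x":0.8,"y":-0.8,"z":-0.8,"yaw":0},{"x":0.8,"y":-0.8,"z":-0.8,"yaw":0},{"x":0.8,"y":-0.8,"z":-0.4,"yaw":0},{"x":0.3,"y":-0.8,"z":0,"yaw":0},{"x":0,"y":-0.8,"z":0,"yaw":0}]'
python3 -m inch '[{"x":0,"y":-0.8,"z":0,"yaw":0},{"x":0,"y":-0.8,"z":0,"yaw":0},{"x":0,"y":-0.8,"z":0,"yaw":0},{"x":0,"y":-0.8,"z":0,"yaw":0},{"x":0,"y":-0.4,"z":0,"yaw":0}]'
python3 -m inch '[{"x":0,"y":0,"z":0,"yaw":0},{"x":0,"y":0,"z":0,"yaw":0}]'
python3 - <<'E'
from h import *
p,d=r.capture("side");q,d=r.capture("top");np.savez("pics/b.npz",p=p,q=q)
f=lambda a,k=4:cv2.resize(a,None,fx=k,fy=k,interpolation=2)
cv2.imwrite("pics/s4.png",np.hstack([f(p[205:285,255:365]),f(q[160:240,265:355])])[:,:,::-1])
E
```

```text
time_s: 11.52
tcp_pos: [0.5165, -0.0476, 0.0507]
eef_rot: [178.6, -0.5, 171.9]
contact_force: [-1.6, 0.6, 0.4]
gripper_width: 0.0199
time_s: 11.93
tcp_pos: [0.5182, -0.0474, 0.0519]
eef_rot: [178.5, -0.3, 171.9]
contact_force: [0.3, 0.1, 0.6]
gripper_width: 0.0478
time_s: 12.35
tcp_pos: [0.5154, -0.0502, 0.1348]
eef_rot: [178.7, -0.8, 171.9]
contact_force: [0.6, 0.4, -0.8]
gripper_width: 0.0571
time_s: 12.77
tcp_pos: [0.4359, -0.1414, 0.194]
eef_rot: [178.6, -0.1, 172.2]
contact_force: [-0.5, 0.7, 0.2]
gripper_width: 0.057
time_s: 13.18
tcp_pos: [0.4217, -0.2358, 0.1975]
eef_rot: [178.6, 0.4, 172.3]
contact_force: [0.6, 0.4, 0.3]
gripper_width: 0.0571
time_s: 13.35
tcp_pos: [0.421, -0.2378, 0.1985]
eef_rot: [178.6, 0.4, 172.1]
contact_force: [0.1, 0.6, 0.0]
gripper_width: 0.057
```

View pics/s4.png

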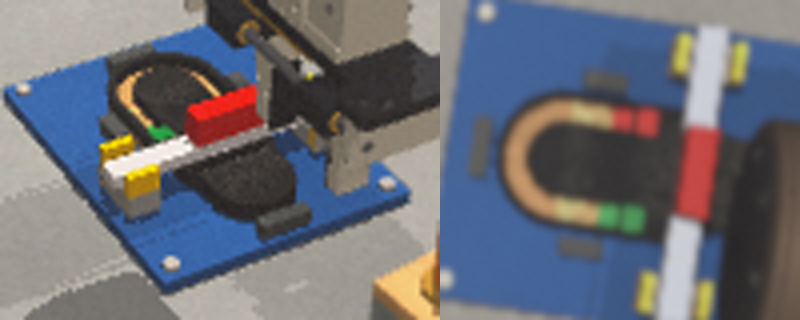

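The top view shows the bar lying between both pairs of cheeks. I move over the stylus next.

```bash
python3 -m inch '[{"x":-0.64,"y":-0.41,"z":0,"yaw":0},{"x":-0.64,"y":-0.41,"z":0,"yaw":0},{"x":-0.64,"y":-0.41,"z":0,"yaw":0},{"x":-0.64,"y":-0.41,"z":0,"yaw":0.1},{"x":-0.5,"y":-0.35,"z":0,"yaw":0}]' 1 20
python3 -m inch '[{"x":0,"y":0,"z":0,"yaw":0},{"x":0,"y":0,"z":0,"yaw":0},{"x":0,"y":0,"z":0,"yaw":0}]'
python3 - <<'E'
from h import *
b=np.load("pics/b.npz")
p=b["q"];m=(mask(p,(0,140,80),(6,255,255))|mask(p,(172,140,80),(180,255,255)));k=np.zeros_like(m);k[185:220,322:350]=255
U=pix(m&k);P=plane("top",[U.mean(0)],.068)[0];print("grip",P)
a=np.radians(81.6);R=np.array([[np.cos(a),np.sin(a)],[-np.sin(a),np.cos(a)]])
print("in seat",R@(P[:2]-[.5166,-.0476]))
w=mask(p,(0,0,140),(180,50,255),(310,155,345,245));
for c in blobs(w)[:3]:
  P=plane("top",c.reshape(-1,2),.042);c0,s,an=rect(P);print("bar part",R@(c0-[.5166,-.0476]),s,an)
E
```

```text
time_s: 13.87
tcp_pos: [0.4921, -0.2935, 0.2]
eef_rot: [178.6, 0.6, 172.1]
contact_force: [1.2, -0.2, -0.5]
gripper_width: 0.0845
time_s: 14.12
tcp_pos: [0.4946, -0.2927, 0.1991]
eef_rot: [178.6, 0.5, 172.2]
contact_force: [0.3, 0.4, -0.3]
gripper_width: 0.0875
grip [ 0.5165 -0.047   0.068 ]
in seat [0.0006 0.0001]
bar part [ 0.0132 -0.0808] [96.6894 91.5861] 0.8292731642723083
bar part [0.0004 0.0639] [25.5839 71.2812] 82.9773941040039
```

```bash
python3 -m inch '[{"x":0,"y":-0.1,"z":0.3,"yaw":0},{"x":0,"y":-0.1,"z":0.5,"yaw":0.05},{"x":0,"y":-0.08,"z":0.5,"yaw":0},{"x":0,"y":0,"z":0.3,"yaw":0},{"x":0,"y":0,"z":0,"yaw":0}]'
python3 -m inch '[{"x":0,"y":0,"z":0,"yaw":0},{"x":0,"y":0,"z":0,"yaw":0}]'
python3 - <<'E'
from h import *
p,d=r.capture("side");q,d=r.capture("top")
f=lambda a,k=4:cv2.resize(a,None,fx=k,fy=k,interpolation=2)
cv2.imwrite("pics/s5.png",np.hstack([f(p[200:310,320:420])])[:,:,::-1])
E
```

```text
time_s: 14.53
tcp_pos: [0.4928, -0.2959, 0.1575]
eef_rot: [178.5, 0.6, 172.2]
contact_force: [-1.0, -0.1, -0.2]
gripper_width: 0.0878
time_s: 14.7
tcp_pos: [0.4922, -0.2953, 0.1575]
eef_rot: [178.5, 0.5, 172.2]
contact_force: [0.4, 0.5, 0.1]
gripper_width: 0.0878
```

View pics/s5.png

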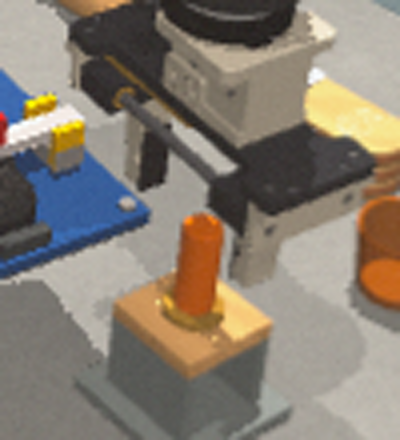

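The handle at (200,265) zoom lies between the fingers, so I descend and grip gently.

```bash
python3 -m inch '[{"x":-0.04,"y":-0.1,"z":0.35,"yaw":0},{"x":0,"y":-0.1,"z":0.4,"yaw":0.1},{"x":0,"y":0,"z":0.4,"yaw":0},{"x":0,"y":0,"z":0.35,"yaw":0},{"x":0,"y":0,"z":0,"yaw":0}]'
python3 -m inch '[{"x":0,"y":0,"z":0,"yaw":0},{"x":0,"y":0,"z":0,"yaw":0}]'
```

```text
time_s: 15.22
tcp_pos: [0.4943, -0.3004, 0.1179]
eef_rot: [178.6, 0.8, 171.8]
contact_force: [-0.1, -0.3, -0.7]
gripper_width: 0.0879
time_s: 15.38
tcp_pos: [0.4936, -0.3003, 0.1164]
eef_rot: [178.6, 0.6, 171.7]
contact_force: [-0.5, 0.4, -0.2]
gripper_width: 0.0876
```

```bash
python3 -m inch '[{"x":0,"y":0,"z":0,"yaw":0},{"x":0,"y":0,"z":0,"yaw":0},{"x":0,"y":0,"z":0,"yaw":0},{"x":0,"y":0,"z":0,"yaw":0},{"x":0,"y":0,"z":0,"yaw":0}]' -1 25 >/dev/null
python3 -m inch '[{"x":0,"y":0,"z":0,"yaw":0},{"x":0,"y":0,"z":0,"yaw":0},{"x":0,"y":0,"z":0,"yaw":0},{"x":0,"y":0,"z":0,"yaw":0},{"x":0,"y":0,"z":0,"yaw":0}]'
python3 -m inch '[{"x":0,"y":0,"z":0,"yaw":0},{"x":0,"y":0,"z":0,"yaw":0},{"x":0,"y":0,"z":0,"yaw":0}]'
```

```text
time_s: 16.22
tcp_pos: [0.4947, -0.3006, 0.1182]
eef_rot: [178.6, 0.8, 171.8]
contact_force: [1.4, 1.5, 1.8]
gripper_width: 0.0265
time_s: 16.47
tcp_pos: [0.4947, -0.3006, 0.1182]
eef_rot: [178.6, 0.8, 171.8]
contact_force: [-0.5, -0.4, 0.0]
gripper_width: 0.0255
```

Gripped; the tip is 93.2 mm below the TCP. While it lifts out, I locate the channel from the first top picture. That camera agreed with the arm to under 1 mm on the bar.

```bash
python3 -m inch '[{"x":0,"y":0,"z":-0.3,"yaw":0},{"x":0,"y":0,"z":-0.4,"yaw":0},{"x":0,"y":0,"z":-0.4,"yaw":0},{"x":0,"y":0,"z":-0.4,"yaw":0},{"x":0,"y":0,"z":-0.4,"yaw":0}]'
python3 -m inch '[{"x":0,"y":0,"z":-0.5,"yaw":0},{"x":0,"y":0,"z":-0.8,"yaw":0},{"x":0,"y":0,"z":-0.8,"yaw":0},{"x":0,"y":0,"z":-0.8,"yaw":0},{"x":0,"y":0,"z":0,"yaw":0}]'
python3 - <<'E'
from h import *
from scipy.optimize import least_squares
p=np.load("pics/top0.npz")["p"]
box=(275,178,350,225)
a=np.radians(81.6);R=np.array([[np.cos(a),np.sin(a)],[-np.sin(a),np.cos(a)]]);J=np.array([.5210,-.0135])
L=lambda U,z:(plane("top",U,z)[:,:2]-J)@R.T*1000
tan=mask(p,(8,60,70),(32,255,255),box);print("tan n",cv2.countNonZero(tan))
T=L(pix(tan),.018);print("tan ext",T.min(0),T.max(0))
def f(q):
    d=T-[50+q[0],q[1]];
    return np.where(d[:,0]>0,np.hypot(d[:,0],d[:,1])-33,np.abs(d[:,1])-33)
s=least_squares(f,[0,0],loss="soft_l1");print("sole origin offset in jig (mm)",s.x,"rms",np.sqrt((s.fun**2).mean()))
for nm,m in(("green",mask(p,(45,100,50),(85,255,255),box)),("red",mask(p,(0,120,60),(6,255,255),box)|mask(p,(172,120,60),(180,255,255),box))):
    G=L(pix(m),.018);print(nm,len(G),G.mean(0),G.min(0),G.max(0))
g=(mask(p,(0,0,0),(180,255,62),box)); B=L(np.vstack([c.reshape(-1,2) for c in blobs(g)[:1]]),.028);print("black ext",B.min(0),B.max(0))
E
```

```text
time_s: 16.88
tcp_pos: [0.4922, -0.3012, 0.1677]
eef_rot: [178.5, 0.5, 171.7]
contact_force: [-0.1, 0.9, -1.0]
gripper_width: 0.0251
time_s: 17.3
tcp_pos: [0.4916, -0.3037, 0.2512]
eef_rot: [178.6, 0.9, 171.8]
contact_force: [1.3, 0.3, 0.1]
gripper_width: 0.0253
tan n 428
tan ext [-60.8527 -77.1293] [91.3977 41.9297]
sole origin offset in jig (mm) [ 1.679  -1.0643] rms 8.888886015111433
green 53 [ 4.1177 32.6055] [-8.3088 24.9799] [17.3361 39.9942]
red 68 [  4.6059 -33.946 ] [ -9.4259 -43.3338] [ 19.4089 -25.4854]
black ext [-57.6855 -41.9504] [71.8608 43.3296]
```

```bash
python3 - <<'E'
from h import *
from scipy.optimize import least_squares
p=np.load("pics/top0.npz")["p"]
a=np.radians(81.6);R=np.array([[np.cos(a),np.sin(a)],[-np.sin(a),np.cos(a)]]);J=np.array([.5210,-.0135])
T=(plane("top",pix(mask(p,(8,60,70),(32,255,255),(275,178,350,225))),.018)[:,:2]-J)@R.T*1000
T=T[(np.abs(T[:,1])<43)&(T[:,0]>15)]
def f(q):
    d=T-[50+q[0],q[1]]
    return np.where(d[:,0]>0,np.hypot(d[:,0],d[:,1])-33,np.abs(d[:,1])-33)
s=least_squares(f,[0,0],loss="soft_l1");o=s.x/1000;print(len(T),s.x,"rms",np.sqrt((s.fun**2).mean()))
for n,q in dict(s0=(16,33),s1=(50,33),s2=(73,23),s3=(83,0),s4=(73,-23),s5=(50,-33),s6=(16,-33)).items():print(n,J+R.T@(np.array(q)/1000+o))
E
cat > tip.py <<'E'
from h import *
from scipy.spatial.transform import Rotation as Ro
# tip and TCP in the sole frame, mm; remaining move to argv target (sole mm x y z)
import sys
O=np.array([float(v) for v in open("origin.txt").read().split()])
a=np.radians(81.6);R=np.array([[np.cos(a),np.sin(a)],[-np.sin(a),np.cos(a)]])
s=r.get_state();E=Ro.from_euler("xyz",s["eef_rot"],degrees=True).as_matrix()
def sole(w): return np.r_[R@(w[:2]-O),w[2]-.012]*1000
t=s["tcp_pos"]+E@[0,0,.0932]
print("t",s["time_s"],"tip",sole(t),"tcp",sole(s["tcp_pos"])[:2],"F",s["contact_force"],"rot",s["eef_rot"])
if len(sys.argv)>1:
    g=np.array([float(v) for v in sys.argv[1:]]);d=g-sole(t)
    w=np.r_[R.T@d[:2],d[2]];print("rows total x,y,z",E.T@w/25)
E
```

```text
413 [ 1.68   -0.5645] rms 5.430970196421015
s0 [0.4915 0.0087]
s1 [0.4965 0.0424]
s2 [0.5097 0.0637]
s3 [0.5339 0.0702]
s4 [0.5552 0.0569]
s5 [0.5618 0.0327]
s6 [ 0.5568 -0.0009]
```

```bash
echo "0.5216 -0.0126" > origin.txt
python3 -m inch '[{"x":0.08,"y":0.5,"z":0,"yaw":0},{"x":0.13,"y":0.88,"z":0,"yaw":0},{"x":0.13,"y":0.88,"z":0,"yaw":0},{"x":0.13,"y":0.88,"z":0,"yaw":0},{"x":0.13,"y":0.88,"z":0,"yaw":0}]' >/dev/null
python3 -m inch '[{"x":0.13,"y":0.88,"z":0,"yaw":0},{"x":0.13,"y":0.88,"z":0,"yaw":0},{"x":0.13,"y":0.88,"z":0,"yaw":0},{"x":0.13,"y":0.88,"z":0,"yaw":0},{"x":0.13,"y":0.88,"z":0,"yaw":0}]' >/dev/null
python3 -m inch '[{"x":0.13,"y":0.88,"z":0,"yaw":0},{"x":0.13,"y":0.88,"z":0,"yaw":0},{"x":0.1,"y":0.6,"z":0,"yaw":0},{"x":0,"y":0,"z":0,"yaw":0},{"x":0,"y":0,"z":0,"yaw":0}]'
python3 tip.py 16 33 60
```

```text
time_s: 18.55
tcp_pos: [0.4845, -0.0138, 0.2625]
eef_rot: [178.4, 1.2, 171.6]
contact_force: [-0.4, -0.6, -1.5]
gripper_width: 0.0254
t 18.55 tip [ -4.0087  34.6515 157.3849] tcp [-6.6059 36.5465] F [-0.3539 -0.6025 -1.5451] rot [178.403    1.1653 171.5918]
rows total x,y,z [0.0133 0.6915 3.9167]
```

```bash
python3 -m inch '[{"x":0,"y":0.2,"z":0.5,"yaw":0},{"x":0,"y":0.2,"z":0.8,"yaw":0},{"x":0,"y":0.2,"z":0.8,"yaw":0},{"x":0,"y":0.1,"z":0.8,"yaw":0},{"x":0,"y":0,"z":0.5,"yaw":0}]' >/dev/null
python3 -m inch '[{"x":0,"y":0,"z":0.4,"yaw":0},{"x":0,"y":0,"z":0.2,"yaw":0},{"x":0,"y":0,"z":0,"yaw":0},{"x":0,"y":0,"z":0,"yaw":0}]'
python3 tip.py 16 33 50
python3 - <<'E'
from h import *
p,d=r.capture("side");np.save("pics/s6.npy",p)
cv2.imwrite("pics/s6.png",cv2.resize(p[190:280,255:355],None,fx=6,fy=6,interpolation=2)[:,:,::-1])
E
```

```text
time_s: 19.3
tcp_pos: [0.4884, 0.0039, 0.1611]
eef_rot: [178.3, 1.3, 171.4]
contact_force: [0.4, -0.3, -1.2]
gripper_width: 0.0254
t 19.3 tip [14.2005 33.145  56.0121] tcp [11.5054 35.3069] F [ 0.3602 -0.3158 -1.1915] rot [178.339    1.3249 171.4308]
rows total x,y,z [-0.      0.065   0.2425]
```

View pics/s6.png

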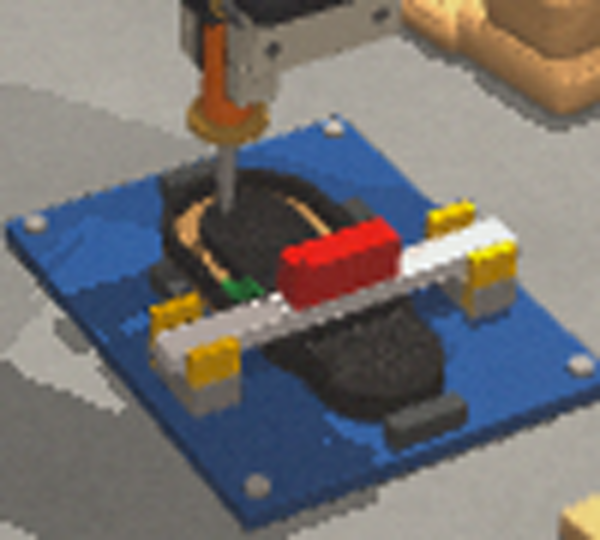

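The tip is at zoom (227,213), above the green end of the channel. I compare its ray with the FK tip, allowing for the side camera's bias.

Run:
```python
from h import *
from scipy.spatial.transform import Rotation as Ro
s=r.get_state();E=Ro.from_euler("xyz",s["eef_rot"],degrees=True).as_matrix()
t=s["tcp_pos"]+E@[0,0,.0932];print("fk",t)
P=plane("side",[(255+227/6-.5,190+211/6-.5)],t[2])[0];print("cam",P,"diff",P-t)
# side bias from jig holes now (z .012): zoom px
H=plane("side",[(255+x/6-.5,190+y/6-.5) for x,y in[(333,127),(580,365),(36,222),(257,485)]],.012).mean(0);print("jig side",H, "bias vs top (.5208,-.0137)",H[:2]-[.5208,-.0137])
```

```text
fk [0.491  0.0063 0.0682]
cam [0.4893 0.0077 0.0682] diff [-0.0017  0.0014  0.    ]
jig side [ 0.5235 -0.0084  0.012 ] bias vs top (.5208,-.0137) [0.0027 0.0053]
```

```bash
sed -i 's/E@\[0,0,.0932\]/E@[.0035,-.0022,.0932]/' tip.py; python3 tip.py 16 33 30
```

```text
t 19.35 tip [12.0731 36.5731 56.0272] tcp [11.5548 35.2506] F [-0.711  -0.3969 -1.0487] rot [178.3317   1.3369 171.4316]
rows total x,y,z [-0.1181  0.127   1.0483]
```

```bash
python3 -m inch '[{"x":-0.06,"y":0.06,"z":0.2,"yaw":0},{"x":-0.06,"y":0.06,"z":0.25,"yaw":0},{"x":0,"y":0,"z":0.25,"yaw":0},{"x":0,"y":0,"z":0.2,"yaw":0},{"x":0,"y":0,"z":0.1,"yaw":0}]' >/dev/null
python3 -m inch '[{"x":0,"y":0,"z":0,"yaw":0},{"x":0,"y":0,"z":0,"yaw":0}]'
python3 tip.py 16 33 18
python3 - <<'E'
from h import *
p,d=r.capture("side");np.save("pics/s7.npy",p)
cv2.imwrite("pics/s7.png",cv2.resize(p[205:255,270:330],None,fx=8,fy=8,interpolation=2)[:,:,::-1])
E
```

```text
time_s: 19.93
tcp_pos: [0.4944, 0.0076, 0.1361]
eef_rot: [178.2, 1.5, 171.4]
contact_force: [-0.5, -0.1, -0.5]
gripper_width: 0.0254
t 19.9333 tip [16.6806 30.8278 30.7977] tcp [15.9898 29.8527] F [-0.5139 -0.0727 -0.5217] rot [178.2252   1.5498 171.4112]
rows total x,y,z [ 0.1006 -0.0433  0.5083]
```

View pics/s7.png

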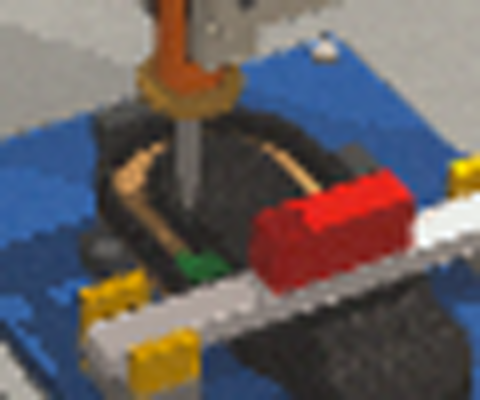

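Run:
```python
from h import *
a=np.radians(81.6);R=np.array([[np.cos(a),np.sin(a)],[-np.sin(a),np.cos(a)]])
def holes(n,p,L):
    C=[]
    for u,v in L:
        g=p[v-3:v+4,u-3:u+4].astype(float);w=np.clip(g[...,0]-g[...,0].min()-40,0,None)
        yy,xx=np.mgrid[-3:4,-3:4];C.append((u+(w*xx).sum()/w.sum(),v+(w*yy).sum()/w.sum()))
    P=plane(n,C,.013);print(n,np.round(C,1).tolist(),P[:,:2].tolist());return P.mean(0)
s=np.load("pics/side0.npz")["p"];t=np.load("pics/top0.npz")["p"]
A=holes("side",s,[(310,211),(352,251),(261,227),(298,271)]);B=holes("top",t,[(276,162),(361,176),(266,229),(351,243)])
print(A,B)
T=plane("side",[(293.1,230.5)],.0428)[0]
print("tip in jig via side",R@(T-A)[:2]*1000)
print("green(z.028) in jig via side",R@(plane("side",[(295.1,237.6)],.028)[0]-A)[:2]*1000)
```

```text
side [[310.0, 209.3], [352.3, 249.7], [260.2, 225.5], [297.5, 270.3]] [[0.6366093047115388, 0.10032605340626233], [0.6013430211029746, -0.1387192599688003], [0.45093047248714524, 0.12526405535337437], [0.4149666658594592, -0.11274753932671056]]
top [[276.1, 162.4], [360.8, 175.9], [265.5, 229.2], [351.4, 242.7]] [[0.6299130217067511, 0.0894469053932707], [0.5957277024455035, -0.14290651608815502], [0.44781505962497187, 0.11648814541276988], [0.4131968737611636, -0.11625642919846103]]
[ 0.526  -0.0065  0.013 ] [ 0.5217 -0.0133  0.013 ]
tip in jig via side [11.5788 33.8398]
green(z.028) in jig via side [-5.2766 36.2527]
```

Tip by camera is about (17,32) in the sole frame and by the corrected FK (16.7,30.8), so they agree. I enter gently at the green mark.

```bash
python3 -m inch '[{"x":0.05,"y":-0.02,"z":0.15,"yaw":0},{"x":0.03,"y":-0.02,"z":0.15,"yaw":0},{"x":0,"y":0,"z":0.1,"yaw":0},{"x":0,"y":0,"z":0,"yaw":0},{"x":0,"y":0,"z":0,"yaw":0}]' >/dev/null
python3 tip.py 16 33 8
```

```text
t 20.4 tip [16.0736 32.5263 20.1836] tcp [15.3403 31.6282] F [-0.0826  0.4503 -0.8417] rot [178.1988   1.5971 171.4172]
rows total x,y,z [ 0.0325 -0.0183  0.4863]
```

```bash
python3 -m inch '[{"x":0.02,"y":0,"z":0.12,"yaw":0},{"x":0,"y":0,"z":0.12,"yaw":0},{"x":0,"y":0,"z":0.12,"yaw":0},{"x":0,"y":0,"z":0.06,"yaw":0},{"x":0,"y":0,"z":0,"yaw":0}]' >/dev/null
python3 tip.py 16 33 8
python3 -m inch '[{"x":0,"y":0,"z":0.06,"yaw":0},{"x":0,"y":0,"z":0,"yaw":0},{"x":0,"y":0,"z":0,"yaw":0}]' >/dev/null
python3 tip.py 33 33 8
```

```text
t 20.8167 tip [16.5213 32.5252  8.7597] tcp [15.7689 31.6713] F [ 0.0581 -0.6324 -1.3357] rot [178.187    1.6243 171.4191]
rows total x,y,z [ 0.0198 -0.0218  0.0292]
t 21.0667 tip [16.5259 32.5313  6.917 ] tcp [15.7972 31.6463] F [-0.164  -0.0173 -2.249 ] rot [178.2016   1.6052 171.4222]
rows total x,y,z [ 0.0196  0.66   -0.0232]
```

```bash
python3 -m inch '[{"x":0,"y":0.1,"z":0,"yaw":0},{"x":0,"y":0.16,"z":0,"yaw":0},{"x":0.01,"y":0.16,"z":0,"yaw":0},{"x":0.01,"y":0.16,"z":0,"yaw":0},{"x":0,"y":0.16,"z":0,"yaw":0}]' >/dev/null
python3 tip.py 50 33 8
```

```text
t 21.4833 tip [36.3342 32.7389  7.8978] tcp [35.5746 31.9076] F [-0.8188  0.1725 -1.5412] rot [178.1831   1.6376 171.3624]
rows total x,y,z [0.0126 0.5465 0.0129]
```

```bash
python3 -m inch '[{"x":0,"y":0.15,"z":0,"yaw":0},{"x":0,"y":0.16,"z":0.01,"yaw":0},{"x":0,"y":0.14,"z":0.01,"yaw":0},{"x":0,"y":0.06,"z":0,"yaw":0}]' >/dev/null
python3 tip.py 62.6 30.5 8
```

```text
t 21.8167 tip [51.6273 32.499   8.0317] tcp [50.8366 31.7176] F [-0.0384 -1.0498 -1.793 ] rot [178.1632   1.6688 171.4287]
rows total x,y,z [-0.0786  0.4388  0.0176]
```

```bash
python3 -m inch '[{"x":0,"y":0.15,"z":0,"yaw":0},{"x":-0.03,"y":0.15,"z":0.01,"yaw":0},{"x":-0.06,"y":0.14,"z":0.01,"yaw":0},{"x":-0.08,"y":0.12,"z":0,"yaw":0}]' >/dev/null
python3 tip.py 73.3 23.3 8
```

```text
t 22.15 tip [66.8922 28.4084  8.0011] tcp [66.1161 27.5916] F [-0.6315  0.2278 -2.3105] rot [178.1722   1.6471 171.4398]
rows total x,y,z [-0.2035  0.2566  0.0141]
```

```bash
python3 -m inch '[{"x":-0.09,"y":0.12,"z":0,"yaw":0},{"x":-0.11,"y":0.12,"z":0.01,"yaw":0},{"x":-0.11,"y":0.1,"z":0,"yaw":0}]' >/dev/null
python3 tip.py 80.5 12.6 8
```

```text
t 22.4 tip [76.4903 19.7435  8.3205] tcp [75.7148 18.9405] F [-0.0738 -0.7361 -0.8477] rot [178.1724   1.6557 171.4554]
rows total x,y,z [-0.2848  0.1604  0.0262]
```

```bash
python3 -m inch '[{"x":-0.13,"y":0.08,"z":0.01,"yaw":0},{"x":-0.14,"y":0.07,"z":0.01,"yaw":0},{"x":-0.15,"y":0.04,"z":0.01,"yaw":0}]' >/dev/null
python3 tip.py 83 0 8
```

```text
t 22.65 tip [82.0804  7.9895  7.9537] tcp [81.3044  7.1902] F [-0.1031 -1.0818 -1.3559] rot [178.172    1.6581 171.4657]
rows total x,y,z [-0.3194  0.0373  0.0086]
```

```bash
python3 -m inch '[{"x":-0.16,"y":0.01,"z":0.01,"yaw":0},{"x":-0.15,"y":0,"z":0,"yaw":0},{"x":-0.15,"y":-0.02,"z":0,"yaw":0}]' >/dev/null
python3 tip.py 80.5 -12.6 8
```

```text
t 22.9 tip [81.9286 -4.879   7.7902] tcp [81.1766 -5.7045] F [-0.1211  0.1392 -2.0435] rot [178.1867   1.6421 171.473 ]
rows total x,y,z [-0.3091 -0.0564 -0.0013]
```

```bash
python3 -m inch '[{"x":-0.15,"y":-0.02,"z":0,"yaw":0},{"x":-0.15,"y":-0.04,"z":0,"yaw":0},{"x":-0.14,"y":-0.08,"z":0,"yaw":0}]' >/dev/null
python3 tip.py 73.3 -23.3 8
```

```text
t 23.15 tip [ 77.993  -17.1807   7.8846] tcp [ 77.2549 -18.0249] F [ 0.7088 -0.3937 -2.0008] rot [178.1954   1.6306 171.4641]
rows total x,y,z [-0.2452 -0.1871 -0.0035]
```

```bash
python3 -m inch '[{"x":-0.12,"y":-0.09,"z":0,"yaw":0},{"x":-0.12,"y":-0.11,"z":0,"yaw":0},{"x":-0.09,"y":-0.12,"z":0,"yaw":0}]' >/dev/null
python3 tip.py 62.6 -30.5 8
```

```text
t 23.4 tip [ 69.0943 -26.6344   7.8306] tcp [ 68.3586 -27.4749] F [-0.3268  0.1873 -1.1858] rot [178.1969   1.6328 171.4546]
rows total x,y,z [-0.1554 -0.2592 -0.0105]
```

```bash
python3 -m inch '[{"x":-0.09,"y":-0.13,"z":0,"yaw":0},{"x":-0.06,"y":-0.14,"z":0,"yaw":0},{"x":-0.04,"y":-0.14,"z":0,"yaw":0}]' >/dev/null
python3 tip.py 50 -33 8
```

```text
t 23.65 tip [ 57.4763 -31.9745   7.5373] tcp [ 56.7546 -32.8318] F [ 0.5842 -0.4154 -1.2906] rot [178.2057   1.6223 171.4387]
rows total x,y,z [-0.0424 -0.2982 -0.0267]
```

```bash
python3 -m inch '[{"x":-0.03,"y":-0.15,"z":-0.01,"yaw":0},{"x":-0.01,"y":-0.15,"z":-0.01,"yaw":0},{"x":0,"y":-0.15,"z":-0.01,"yaw":0},{"x":0,"y":-0.15,"z":-0.01,"yaw":0}]' >/dev/null
python3 tip.py 16 -33 8
```

```text
t 23.9833 tip [ 40.5568 -32.8949   8.1057] tcp [ 39.8332 -33.7691] F [ 0.9467  0.4731 -1.2874] rot [178.2048   1.6118 171.4162]
rows total x,y,z [-0.0072 -0.9819 -0.0263]
```

```bash
python3 -m inch '[{"x":0,"y":-0.15,"z":0,"yaw":0},{"x":0,"y":-0.16,"z":0,"yaw":0},{"x":0,"y":-0.16,"z":0,"yaw":0},{"x":0,"y":-0.16,"z":0,"yaw":0}]' >/dev/null
python3 tip.py 16 -33 8
```

```text
t 24.3167 tip [ 23.0933 -32.5921   7.7907] tcp [ 22.3547 -33.4513] F [-0.358   0.0679 -1.2118] rot [178.1955   1.621  171.4212]
rows total x,y,z [-0.0174 -0.2833 -0.0168]
```

```bash
python3 -m inch '[{"x":-0.01,"y":-0.14,"z":0,"yaw":0},{"x":0,"y":-0.1,"z":0,"yaw":0},{"x":0,"y":0,"z":0,"yaw":0}]' >/dev/null
python3 tip.py 15.5 -33 8
```

```text
t 24.5667 tip [ 15.5881 -32.6896   7.5919] tcp [ 14.8545 -33.5583] F [ 0.0774  0.4046 -1.9008] rot [178.1989   1.6149 171.3886]
rows total x,y,z [-0.0129 -0.003  -0.0161]
```

At the red mark. I leave slowly, then rise.

```bash
python3 -m inch '[{"x":0,"y":0,"z":-0.1,"yaw":0},{"x":0,"y":0,"z":-0.14,"yaw":0},{"x":0,"y":0,"z":-0.16,"yaw":0},{"x":0,"y":0,"z":-0.2,"yaw":0},{"x":0,"y":0,"z":-0.3,"yaw":0}]' >/dev/null
python3 tip.py
python3 -m inch '[{"x":0,"y":0,"z":-0.5,"yaw":0},{"x":0,"y":0,"z":-0.8,"yaw":0},{"x":0,"y":0,"z":-0.8,"yaw":0},{"x":0,"y":0,"z":-0.8,"yaw":0},{"x":0,"y":0,"z":-0.8,"yaw":0}]' 
python3 -m inch '[{"x":0,"y":0,"z":-0.6,"yaw":0},{"x":0,"y":0,"z":-0.3,"yaw":0},{"x":0,"y":0,"z":0,"yaw":0}]' >/dev/null
cat > hole.py <<'E'
from h import *
from scipy.spatial.transform import Rotation as Ro
M=lambda e:Ro.from_euler("xyz",e,degrees=True).as_matrix()
k=np.array([.0035,-.0022,.0932])
h=np.r_[(np.array([.4947,-.3006,.1182])+M([178.6,.8,171.8])@k)[:2],.08]
import sys
s=r.get_state();E=M(s["eef_rot"]);t=s["tcp_pos"]+E@k
g=np.r_[h[:2],float(sys.argv[1])]
print("hole",h,"tip",t,"rows",E.T@(g-t)/25*1000,"F",s["contact_force"],"rot",s["eef_rot"],s["time_s"])
E
python3 hole.py 0.16
```

```text
t 24.9833 tip [ 14.6308 -31.1418  30.5727] tcp [ 13.9852 -32.2261] F [ 0.3833 -0.3898 -1.3712] rot [178.2536   1.4826 171.3804]
time_s: 25.4
tcp_pos: [0.5508, -0.0058, 0.2325]
eef_rot: [178.3, 1.2, 171.4]
contact_force: [0.6, -0.3, -0.5]
gripper_width: 0.0259
hole [ 0.4925 -0.3002  0.08  ] tip [ 0.5514 -0.0052  0.1701] rows [  0.5928 -12.0264  -0.0021] F [ 1.0037 -0.2052 -1.729 ] rot [178.1595   1.77   171.4816] 25.65
```

```bash
python3 -m inch '[{"x":0.04,"y":-0.6,"z":0,"yaw":0},{"x":0.04,"y":-0.85,"z":0,"yaw":0},{"x":0.04,"y":-0.85,"z":0,"yaw":0},{"x":0.04,"y":-0.85,"z":0,"yaw":0},{"x":0.04,"y":-0.85,"z":0,"yaw":0}]' >/dev/null
python3 -m inch '[{"x":0.04,"y":-0.85,"z":0,"yaw":0},{"x":0.04,"y":-0.85,"z":0,"yaw":0},{"x":0.04,"y":-0.85,"z":0,"yaw":0},{"x":0.04,"y":-0.85,"z":0,"yaw":0},{"x":0.04,"y":-0.85,"z":0,"yaw":0}]' >/dev/null
python3 -m inch '[{"x":0.04,"y":-0.85,"z":0,"yaw":0},{"x":0.04,"y":-0.85,"z":0,"yaw":0},{"x":0.04,"y":-0.6,"z":0,"yaw":0},{"x":0,"y":0,"z":0,"yaw":0},{"x":0,"y":0,"z":0,"yaw":0}]' >/dev/null
python3 -m inch '[{"x":0,"y":0,"z":0,"yaw":0},{"x":0,"y":0,"z":0,"yaw":0}]'
python3 hole.py 0.10
```

```text
time_s: 27.07
tcp_pos: [0.4921, -0.2726, 0.2402]
eef_rot: [177.9, 0.8, 171.6]
contact_force: [-0.6, 0.2, -0.8]
gripper_width: 0.0255
hole [ 0.4925 -0.3002  0.08  ] tip [ 0.4901 -0.2711  0.147 ] rows [-0.2402 -1.2073  1.8394] F [-0.641   0.2259 -0.764 ] rot [177.9032   0.8002 171.5843] 27.0667
```

```bash
python3 -m inch '[{"x":-0.08,"y":-0.35,"z":0,"yaw":0},{"x":-0.08,"y":-0.35,"z":0.2,"yaw":0},{"x":-0.04,"y":-0.3,"z":0.3,"yaw":0},{"x":0,"y":-0.2,"z":0.4,"yaw":0},{"x":0,"y":0,"z":0.4,"yaw":0}]' >/dev/null
python3 -m inch '[{"x":0,"y":0,"z":0.2,"yaw":0},{"x":0,"y":0,"z":0,"yaw":0},{"x":0,"y":0,"z":0,"yaw":0}]'
python3 hole.py 0.09
python3 - <<'E'
from h import *
p,d=r.capture("side")
cv2.imwrite("pics/s8.png",cv2.resize(p[220:310,325:415],None,fx=6,fy=6,interpolation=2)[:,:,::-1])
E
```

```text
time_s: 27.73
tcp_pos: [0.4937, -0.3019, 0.1959]
eef_rot: [177.8, 0.7, 171.8]
contact_force: [-0.3, -1.2, -1.2]
gripper_width: 0.0257
hole [ 0.4925 -0.3002  0.08  ] tip [ 0.4916 -0.3003  0.1026] rows [-0.0322 -0.0094  0.5048] F [-0.3355 -1.1855 -1.2317] rot [177.848    0.6846 171.7505] 27.7333
```

View pics/s8.png

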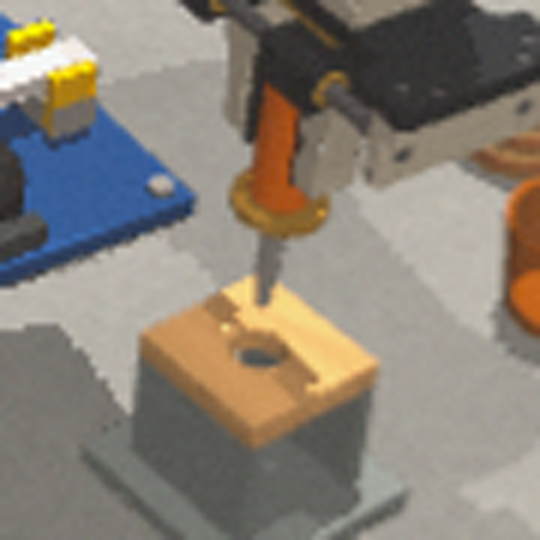

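Tip at zoom (263,303), hole at (262,352).

Run:
```python
from h import *
f=lambda x,y,z:plane("side",[(325+x/6-.5,220+y/6-.5)],z)[0]
print(f(263,303,.1026),f(262,351,.08))
```

```text
[ 0.4951 -0.2964  0.1026] [ 0.4931 -0.3008  0.08  ]
```

```bash
python3 -m inch '[{"x":-0.03,"y":-0.05,"z":0.2,"yaw":0},{"x":0,"y":-0.05,"z":0.3,"yaw":0},{"x":0,"y":-0.02,"z":0.3,"yaw":0},{"x":0,"y":-0.02,"z":0.3,"yaw":0},{"x":0,"y":0,"z":0.2,"yaw":0}]' >/dev/null
python3 -m inch '[{"x":0,"y":0,"z":0,"yaw":0},{"x":0,"y":0,"z":0,"yaw":0}]' >/dev/null
python3 hole.py 0.03
```

```text
hole [ 0.4925 -0.3002  0.08  ] tip [ 0.4931 -0.3025  0.0674] rows [0.0566 0.0326 1.4979] F [-0.2733 -0.6019 -0.7344] rot [177.8581   0.7779 171.8025] 28.3667
```

```bash
python3 -m inch '[{"x":0.02,"y":0.01,"z":0.25,"yaw":0},{"x":0.02,"y":0.01,"z":0.3,"yaw":0},{"x":0,"y":0.01,"z":0.3,"yaw":0},{"x":0,"y":0,"z":0.3,"yaw":0},{"x":0,"y":0,"z":0.15,"yaw":0}]' >/dev/null
python3 -m inch '[{"x":0,"y":0,"z":0,"yaw":0},{"x":0,"y":0,"z":0,"yaw":0}]' >/dev/null
python3 hole.py 0.0255
```

```text
hole [ 0.4925 -0.3002  0.08  ] tip [ 0.4928 -0.3002  0.0313] rows [ 0.0131 -0.0111  0.233 ] F [-1.2529 -1.104  -1.9908] rot [177.8623   0.7694 171.8145] 28.95
```

```bash
python3 -m inch '[{"x":0,"y":0,"z":0.1,"yaw":0},{"x":0,"y":0,"z":0.08,"yaw":0},{"x":0,"y":0,"z":0.04,"yaw":0},{"x":0,"y":0,"z":0,"yaw":0},{"x":0,"y":0,"z":0,"yaw":0}]' >/dev/null
python3 hole.py 0.025
```

```text
hole [ 0.4925 -0.3002  0.08  ] tip [ 0.4937 -0.3003  0.026 ] rows [ 0.0454 -0.0035  0.0392] F [ 0.5276  0.0222 -1.699 ] rot [177.8846   0.845  171.8222] 29.3667
```

```bash
python3 -m inch '[{"x":0.02,"y":0,"z":0.05,"yaw":0},{"x":0,"y":0,"z":0,"yaw":0}]' 
python3 -m inch '[{"x":0,"y":0,"z":0,"yaw":0},{"x":0,"y":0,"z":0,"yaw":0},{"x":0,"y":0,"z":0,"yaw":0},{"x":0,"y":0,"z":0,"yaw":0},{"x":0,"y":0,"z":0,"yaw":0}]' 0.3
python3 -m inch '[{"x":0,"y":0,"z":0,"yaw":0},{"x":0,"y":0,"z":0,"yaw":0},{"x":0,"y":0,"z":0,"yaw":0},{"x":0,"y":0,"z":0,"yaw":0},{"x":0,"y":0,"z":0,"yaw":0}]' 1
python3 -m inch '[{"x":0,"y":0,"z":-0.2,"yaw":0},{"x":0,"y":0,"z":-0.4,"yaw":0},{"x":0,"y":0,"z":-0.6,"yaw":0},{"x":0,"y":0,"z":-0.6,"yaw":0},{"x":0,"y":0,"z":-0.6,"yaw":0}]' >/dev/null
python3 -m inch '[{"x":0,"y":0,"z":-0.8,"yaw":0},{"x":0,"y":0,"z":-0.8,"yaw":0},{"x":0,"y":0,"z":-0.8,"yaw":0},{"x":0,"y":0,"z":-0.4,"yaw":0},{"x":0,"y":0,"z":0,"yaw":0}]'
python3 -m inch '[{"x":0.4,"y":-0.6,"z":0,"yaw":0},{"x":0.4,"y":-0.8,"z":0,"yaw":0},{"x":0.4,"y":-0.8,"z":0,"yaw":0},{"x":0.4,"y":-0.8,"z":0,"yaw":0},{"x":0.4,"y":-0.8,"z":0,"yaw":0}]' >/dev/null
python3 -m inch '[{"x":0,"y":-0.8,"z":0,"yaw":0},{"x":0,"y":-0.8,"z":0,"yaw":0},{"x":0,"y":-0.4,"z":0,"yaw":0},{"x":0,"y":0,"z":0,"yaw":0},{"x":0,"y":0,"z":0,"yaw":0}]'
python3 - <<'E'
from h import *
p,d=r.capture("side");q,d=r.capture("top");np.savez("pics/e.npz",p=p,q=q)
f=lambda a,k=4:cv2.resize(a,None,fx=k,fy=k,interpolation=2)
cv2.imwrite("pics/s9.png",np.vstack([f(p[205:305,250:400],3.6),f(q[165:240,275:450],540/175)])[:600,:,::-1])
m=(mask(q,(0,140,80),(6,255,255))|mask(q,(172,140,80),(180,255,255)));k=np.zeros_like(m);k[185:220,322:350]=255
U=pix(m&k);print("grip",len(U),plane("top",[U.mean(0)],.068)[0])
E
```

```text
time_s: 29.53
tcp_pos: [0.4956, -0.3019, 0.1186]
eef_rot: [177.9, 0.9, 171.8]
contact_force: [-1.1, 0.2, -2.5]
gripper_width: 0.0258
time_s: 29.95
tcp_pos: [0.496, -0.3022, 0.1194]
eef_rot: [177.9, 1.0, 171.8]
contact_force: [0.0, -0.3, -0.4]
gripper_width: 0.053
time_s: 30.37
tcp_pos: [0.4961, -0.3022, 0.1195]
eef_rot: [177.9, 1.0, 171.8]
contact_force: [0.2, -0.3, 0.5]
gripper_width: 0.0841
time_s: 31.2
tcp_pos: [0.4921, -0.3073, 0.2619]
eef_rot: [178.0, 1.1, 171.9]
contact_force: [-0.0, -0.3, 0.1]
gripper_width: 0.0877
time_s: 32.03
tcp_pos: [0.4174, -0.4462, 0.2497]
eef_rot: [177.7, 0.9, 171.9]
contact_force: [0.9, 1.0, -0.1]
gripper_width: 0.0875
grip 167 [ 0.517 -0.047  0.068]
```

View pics/s9.png

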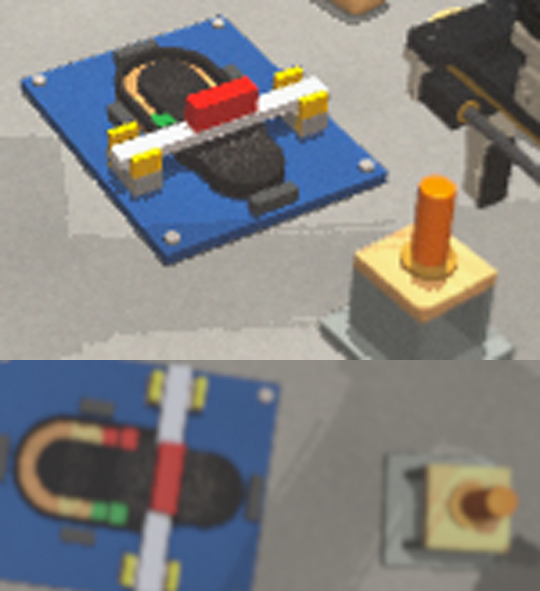

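The bar lies in both slots, the sole is in place, the stylus hangs upright and the gripper is clear, so I hand in.

```bash
python3 -m inch '[{"x":0,"y":0,"z":0,"yaw":0},{"x":0,"y":0,"z":0,"yaw":0},{"x":0,"y":0,"z":0,"yaw":0}]'; python3 -c "from plant import r;print(r.close_job())"
```

```text
time_s: 32.38
tcp_pos: [0.4186, -0.4436, 0.2502]
eef_rot: [177.7, 0.9, 172.1]
contact_force: [0.4, -0.2, 0.1]
gripper_width: 0.0879
the job is handed in; nothing more can be done
None
```

The bar is across both posts and the stylus made its pass. It hangs back in its stand, and I handed the job in at about 32 s. No verdict was reported.

**Bar:** My first grip closed too high because the arm drifted, so I reopened, corrected and regripped. In the last top view the grip block is within about 1 mm of its seat, between the cheeks at both ends.

**Seam pass:** I worked out the tip from the arm's pose. It went from the green mark round the toe to the red mark about 7 to 8 mm above the sole's underside, at roughly 4–6 cm/s averaged over each call. It stayed within about 1 mm of the centre line at every reading. The force readings showed no sign of heavy contact.

**End state:** The last pictures show the stylus upright in its stand, the sole in place and the gripper clear of everything. I did not measure the sole, the stylus's tilt or the bystanders.

**Checks that disagreed:**
- **Side camera:** it reads a few mm off from the top camera. The first tip check differed from the arm's pose by about 4 mm, so I added a tip offset before entering the channel.
- **Hole-position check:** the side view showed the tip about 5 mm off the stand hole before insertion, against under 1 mm from the arm's pose. It went in without any contact force.

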